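# Hook a shelf arm into a slotted upright

## Task

Hang the loose shelf arm on the riser's other upright, level with the arm already fitted: press both its hooks right into the slots until the plate is on the post, then push it down until it is fully home and its spring catch has snapped out. Use steady hand pressure, never forcing it (stay under about 30 N), let go of it, and leave the things lying around where they are.

Things in the scene. Friction and masses are not known exactly. Their poses are not given: they have to be found in the camera images.
- riser: bare steel riser frame fixed to the bench, two upright slotted posts joined by cross rails behind. Origin: on the bench, midway between the posts, in the plane of their front faces; x horizontal, into the faces (away from the robot), y left along the frame, z up. Posts centred at y = +150 and -150 mm, 44 mm wide, 285 mm high, 30 mm deep; front web 4 mm thick, open behind
- slot_left (a point): middle of the lower edge of the fifth slot from the bottom, on the front face of the riser's left (y = +150 mm) post, 160 mm above the bench; axes as the riser. Each post has one column of 8 slots through the web: 8 mm wide, 19 mm high, every 30 mm (11 mm of metal between), lower edges 40, 70, 100, 130, 160, 190, 220, 250 mm above the bench
- slot_right (a point): the same point of the right (y = -150 mm) post
- mate_heel (a point): the arm already fitted, like the loose one, fully home on one post (left or right varies): middle of the bottom edge of its connector plate, on the post's front face, 150 mm above the bench; axes as the riser. It reaches 181 mm out to the robot's side. The loose arm goes on the other post, on which only a small peg hook hangs low down (all below 95 mm, 62 mm out)
- bracket_grip (a point): the loose grey steel shelf arm, 0.25 to 0.4 kg, lying on the blue mat (3 mm thick) the same way up as it hangs: centre of its tube where to grip it, 20 mm above its underside. x along the arm towards the hooks, z up. Tube 25 mm wide (y), 40 mm high; from 65 mm ahead of this point (heel) to 116 mm behind it, where the end cap stands 12 mm proud. A small stud on top, 22 mm from the heel, 12 mm high
- bracket_heel (a point): the loose arm's heel: middle of the bottom edge of its connector plate's front face (plate 34 mm wide, 84 mm high, flush with the tube's underside). Axes as bracket_grip. Home = this point level with mate_heel, 300 mm beside it, on the post's face: hooks in the slots at 190 and 220 mm, catch in the slot at 160 mm
- hook_tip (a point): lower end of the loose arm's lower hook, 33 mm above its underside, 8 mm ahead of the heel. Two hooks 5 mm thick, 30 mm apart, stand 11 mm out of the plate: neck 9 mm high, lip 7 mm hanging down from it. So the arm enters the slots about 8.5 mm above home; pushed down, the lips pass behind the web (1 to 2 mm play) and the necks' undersides, 40 and 70 mm up, sit on the slots' lower edges
- catch (a joint): spring catch, a 5 mm pin in the plate below the hooks, 25 mm up: m pushed in, 0 = fully out (7 mm proud), 0.007 = flush. Its spring pushes the arm off the post with 14 to 16 N while it rides on the metal above its slot: press the plate on with a little more, keep it so going down; the arm sticks otherwise and never drops home by its weight. It snaps out 1.5 mm before home, a rigid stop where force builds up fast
- screwdriver: orange-handled screwdriver, 190 mm long, lying on the mat: leave it alone
- dropper: small plastic bottle, 34 mm across, 85 mm high, standing on the mat: leave it alone
- capacitor: black capacitor can, 48 mm across, 75 mm high, standing on the bench in front of the riser: leave it alone
Not all that is in view belongs to the job. Leave any yellow look-alike of the part that bears bracket_grip alone.

How it is judged:
By the outcome, as a careful person would: the job done as asked, in the order asked, and still so for the second after the job is handed in, with the robot touching nothing.
It also fails if it takes over 67 s, if anything falls off the work surface, if the arm or the gripper's body presses on something with over 40 N, if the wrist force passes 120 N, or if a joint passes its speed limit or range.

## Robot

A 6-joint arm with a two-finger parallel gripper is mounted at the origin on the work surface. World frame = base frame: x ahead of the robot, y to its left, z up, the work surface at z = 0. Lengths are in m, angles in degrees, forces in N, time in s.
With the tool pointing down it reaches from about 0.25 to 0.775 m from the base axis. Payload 8.9 kg.
Tool frame: the origin (TCP) lies between the finger pads; the fingertips stand 17 mm ahead of it and the grasp point (between the pads) lies 2 mm behind it (robot.tip_reach is the distance from the TCP to the fingertips, in m); z points along the fingers, y is the line along which they close (so a half turn about z gives the same grasp; the last joint's range is limited). The gripper opens to 85 mm and grips with 20 to 120 N. Pads are 22 mm wide; open, the fingers measure 114 mm over their backs; the gripper's body (76 mm by 85 mm) begins 54 mm behind the grasp point. The pads swing forward as they close: fully open they stand 13 mm farther back than shut.
Start: joints at [-75.247, 16.656, -8.789, 64.555, 0, 82.019], TCP at [0.203, -0.484, 0.22] pointing down, gripper open.
Joint ranges: [-144.48, 144.48], [-52.06, 99.96], [-74.48, 78.29], [-112.23, 115.85], [-86.99, 84.42], [-180, 180]. Speed limits (degrees/s): [127.2, 127.2, 159.86, 180, 180, 180].

## Interface

Orientations are given as a 3x3 rotation matrix whose columns are the frame's x, y, z axes.
In Python, from rig import sensors, imaging, order, robot gives the robot as it stands.
- The arm moves only by the tool send_rows, never from a script. Its argument "moves" is a list of rows, each an object with "fingers": the opening, from 0 (shut) to 1 (fully open); "travel": the shift along the tool's x, y, z in mm, a list of three; "roll": the turn about the tool's z in degrees. In form: [{"fingers": fingers, "travel": [dx, dy, dz], "roll": roll}, ...]. A call has 1 to 12 rows; each row is the pose to reach, as a shift and turn from the pose commanded when the call began, along the tool's axes at that moment; what a row does not reach only later rows make up. A row lasts 1/10 s, in which the tool goes at most 50 mm and 8.59 degrees, less where a joint would pass 70% of its speed; a pose out of reach is approached as far as the arm can. A call with a gripper value outside its range is refused whole. The fingers move at their own pace and stop on an object; "force" is the grip in N (left out, the last holds). Time passes only in rows, so rows that repeat a pose let the fingers close. It gives the time, the measured TCP pose, the force, the opening and the grip force at its end, in the units of the state.
- sensors.read_state(): the state, without advancing time (a new reading comes with each control period).
- imaging.grab_frame(name): name is "side" or "top" or "wrist"; returns the picture (400x640x3 uint8, red, green, blue); there is no depth.
- imaging.camera_model(name): a dict with "fx", "fy", "cx", "cy" (pixels), "camera_from_world" (4x4, takes a point from world to camera coordinates). Camera axes: x right, y down, z forward; pixel columns grow to the right and rows downward; lengths in m; the calibration is good to about 2 mm. A picture is of the moment at which its call begins: read the wrist's pose just before it. camera_model takes no time and is no camera call; for the wrist camera it gives the pose at the moment of the call.
- order.sign_off(): hands the job in; it is judged then, once.
The state is a dict: "clock": time; "q": joint angles; "qd": joint speeds; "joint_efforts": joint torques, N m; "eef_pos": TCP position; "orientation": TCP orientation; "wrist_force": force on the tool from outside, world axes, zero at the start; "ft_torque": the same for the moment, N m; "opening": finger opening in m; "grasp_force": force on a finger pad.
Only numpy, scipy, OpenCV 4.12 (cv2) and the standard library are available. Lean on these libraries where they do the work, as an engineer would, in place of code of your own. Each camera call takes 0.05 s, during which the arm holds its last target. There are 200 camera calls.

## Working session

There is one attempt and no reset: what is moved stays moved. The work goes in short steps, Python scripts to look and compute and a tool call to move; the robot and the scene stay as the last step left them, time stands still between calls to the robot, and variables do not carry over. Pictures are saved under pics/ and viewed, at most 10 in all, crops included, and the job is handed in when it is done.

Besides the shell and the picture viewer there is one more tool, called after "Emit:" as name(argument=value, ...) on one line, values as JSON. send_rows: Moves the arm, as the interface text tells. Its arguments: {"type":"object","properties":{"moves":{"type":"array","items":{"type":"object","properties":{"fingers":{"type":"number"},"travel":{"type":"array","items":{"type":"number"}},"roll":{"type":"number"}}}},"force":{"type":"number"}},"required":["moves"]}

```bash
mkdir -p pics; ls
python3 - <<'E'
from rig import sensors, imaging, order, robot
import cv2, numpy as np
s=sensors.read_state(); print(s)
for n in("top","side"):
    im=imaging.grab_frame(n); cv2.imwrite(f"pics/{n}0.png",im[:,:,::-1]); m=imaging.camera_model(n); print(n,{k:np.round(v,4).tolist() for k,v in m.items()})
E
```

```text
pics
{'clock': 0.0, 'q': array([-7.52474165e+01,  1.66893124e+01, -8.83020051e+00,  6.45559632e+01,
       -2.12823966e-03,  8.20192500e+01]), 'qd': array([ 0.03441983, -0.02752838, -0.01657296, -0.05963749, -0.06313315,
        0.00229091]), 'joint_efforts': array([ 3.70899843e-04, -5.37145865e+01,  3.31370652e+01,  1.60132453e-02,
       -4.37671497e-05, -1.61908087e-06]), 'eef_pos': array([ 0.20276175, -0.48377066,  0.2196345 ]), 'orientation': array([[ 9.22313439e-01,  3.86442469e-01, -3.71366723e-04],
       [ 3.86442620e-01, -9.22312584e-01,  1.26442275e-03],
       [ 1.46110446e-04, -1.30970602e-03, -9.99999132e-01]]), 'wrist_force': array([ 0.62912562, -0.96223128, -0.5827907 ]), 'ft_torque': array([0.00605121, 0.00132438, 0.01151692]), 'grasp_force': 0.0, 'opening': 0.08558588992471144}
top {'fx': 438.3926, 'fy': 438.3926, 'cx': 318.3089, 'cy': 204.9119, 'camera_from_world': [[-0.021, -0.9998, -0.0017, -0.0507], [-0.9892, 0.021, -0.145, 0.58], [0.145, -0.0014, -0.9894, 1.1316], [0.0, 0.0, 0.0, 1.0]]}
side {'fx': 466.173, 'fy': 466.173, 'cx': 314.5691, 'cy': 199.8224, 'camera_from_world': [[0.8288, 0.5593, 0.0179, -0.4496], [0.3299, -0.4626, -0.8229, -0.1221], [-0.4519, 0.6879, -0.5679, 1.7202], [0.0, 0.0, 0.0, 1.0]]}
```

View pics/top0.png

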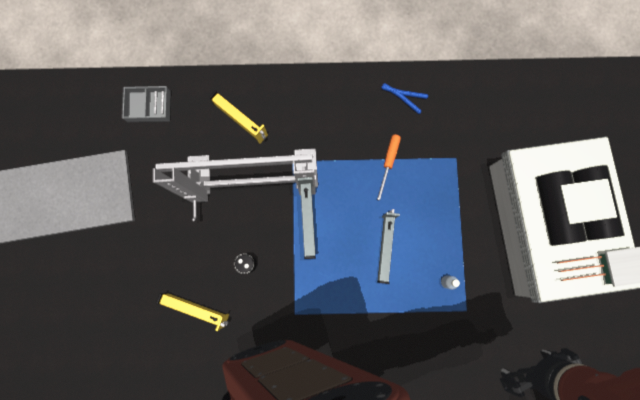

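View pics/side0.png

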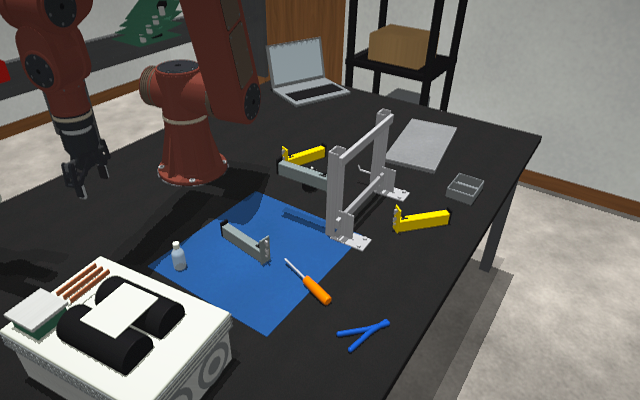

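Run:
```python
import cv2, numpy as np
t=cv2.imread("pics/top0.png"); s=cv2.imread("pics/side0.png")
cv2.imwrite("pics/c1.png",cv2.resize(t[140:290,140:340],None,fx=4,fy=4,interpolation=cv2.INTER_CUBIC))
a=cv2.resize(s[100:260,270:420],None,fx=3.6,fy=3.6,interpolation=cv2.INTER_CUBIC)
b=cv2.resize(t[200:295,365:420],None,fx=4,fy=4,interpolation=cv2.INTER_CUBIC)
c=np.zeros((576,770,3),np.uint8); c[:,:540]=a; c[:380,545:765]=b
cv2.imwrite("pics/c2.png",c)
```

```text
(no output)
```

View pics/c1.png

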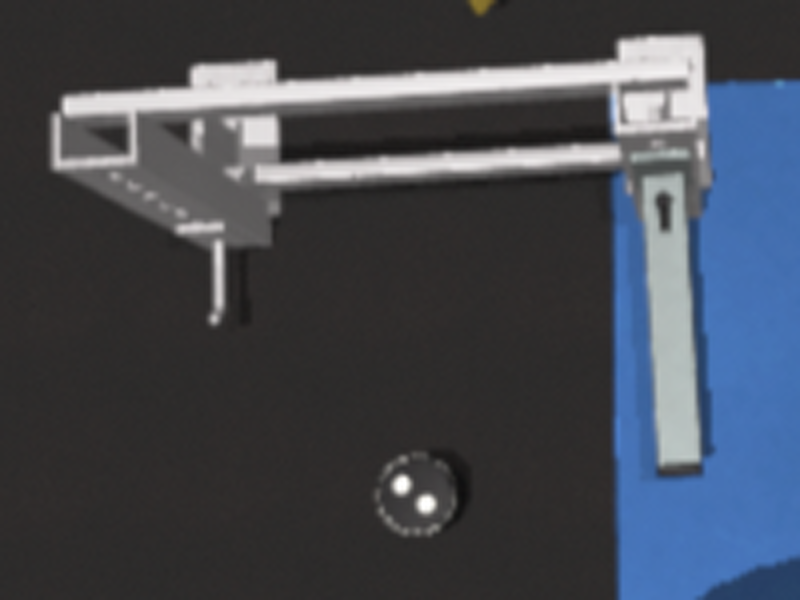

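View pics/c2.png

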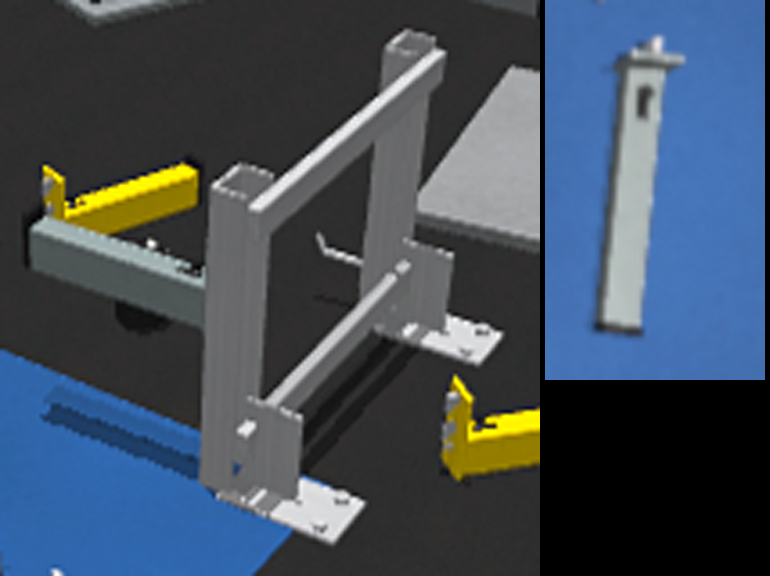

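```bash
cat > h.py <<'E'
import numpy as np
from scipy.optimize import least_squares
from rig import imaging, sensors
def proj(m,P):
    T=np.array(m["camera_from_world"]); c=np.asarray(P)@T[:3,:3].T+T[:3,3]
    return np.c_[m["fx"]*c[:,0]/c[:,2]+m["cx"], m["fy"]*c[:,1]/c[:,2]+m["cy"]]
def place(p,L):
    c,s=np.cos(p[2]),np.sin(p[2]); L=np.asarray(L,float)/1000
    return np.c_[p[0]+c*L[:,0]-s*L[:,1], p[1]+s*L[:,0]+c*L[:,1], L[:,2]]
def fit(obs,p0):   # obs: list of (model, local mm pts with z, pixels); pose x,y,yaw
    f=lambda p: np.concatenate([(proj(m,place(p,L))-np.array(px)).ravel() for m,L,px in obs])
    r=least_squares(f,p0,loss="soft_l1"); return r.x, np.round(r.fun.reshape(-1,2),1)
E
python3 - <<'E'
from h import *
t=imaging.camera_model("top"); s=imaging.camera_model("side")
p,r=fit([(t,[(0,172,285),(0,128,285),(0,-128,285),(0,-172,285)],[(153.7,182),(173.2,180.8),(293.7,172.5),(313.8,171.7)]),
 (s,[(0,-172,285),(0,-172,0),(0,128,285)],[(328.3,150.8),(326.4,234.2),(376.9,112.5)])],[.6,.1,0])
print("riser",p[:2],np.degrees(p[2]));print(r)
# loose arm about grip point, z world
p,r=fit([(t,[(65,17,87),(65,-17,87),(61,12.5,43),(61,-12.5,43),(-116,12.5,55),(-116,-12.5,55)],
 [(383.3,215),(400,215.5),(384.3,217.5),(395.8,217.5),(378,281.2),(389.3,282.5)])],[.5,-.2,0])
print("grip",p[:2],np.degrees(p[2]));print(r)
E
```

```text
riser [0.60829664 0.11782628] 2.6596384474940256
[[-0.8 -0.1]
 [ 0.3 -0.3]
 [-0.6  0.1]
 [-0.2 -0.5]
 [-0.2  0.9]
 [-1.5  0.9]
 [-0.8  0.3]]
grip [ 0.48100929 -0.24356217] -8.354474231508792
[[ 2.7 -2.1]
 [-0.8 -1. ]
 [ 0.8 -0.8]
 [-1.4  0.3]
 [ 0.7  2.6]
 [-1.   2.5]]
```

Emit:
send_rows(moves=[{"fingers":1,"travel":[349,-114,0],"roll":-100},{"fingers":1,"travel":[349,-114,0],"roll":-100},{"fingers":1,"travel":[349,-114,0],"roll":-100},{"fingers":1,"travel":[349,-114,0],"roll":-100},{"fingers":1,"travel":[349,-114,0],"roll":-100},{"fingers":1,"travel":[349,-114,0],"roll":-100},{"fingers":1,"travel":[349,-114,0],"roll":-100},{"fingers":1,"travel":[349,-114,0],"roll":-100},{"fingers":1,"travel":[349,-114,0],"roll":-100},{"fingers":1,"travel":[349,-114,0],"roll":-100},{"fingers":1,"travel":[349,-114,0],"roll":-100},{"fingers":1,"travel":[349,-114,0],"roll":-100}])

```text
clock: 1.3
eef_pos: [0.4806, -0.2439, 0.2198]
orientation: [[-0.546, 0.838, -0.001], [0.838, 0.546, 0.0], [0.001, -0.0, -1.0]]
wrist_force: [1.4, 0.4, -0.2]
opening: 0.0854
grasp_force: 0.0
```

Emit:
send_rows(moves=[{"fingers":1,"travel":[0,0,0],"roll":-49},{"fingers":1,"travel":[0,0,0],"roll":-49},{"fingers":1,"travel":[0,0,0],"roll":-49},{"fingers":1,"travel":[0,0,0],"roll":-49},{"fingers":1,"travel":[0,0,0],"roll":-49},{"fingers":1,"travel":[0,0,0],"roll":-49},{"fingers":1,"travel":[0,0,0],"roll":-49},{"fingers":1,"travel":[0,0,0],"roll":-49}])

```text
clock: 2.1
eef_pos: [0.4806, -0.2441, 0.22]
orientation: [[-0.989, 0.147, -0.0], [0.147, 0.989, 0.0], [0.0, 0.0, -1.0]]
wrist_force: [-0.1, 0.0, -0.3]
opening: 0.0855
grasp_force: 0.0
```

Run:
```python
from h import *
import cv2
s=sensors.read_state(); m=imaging.camera_model("wrist")
im=imaging.grab_frame("wrist"); cv2.imwrite("pics/w1.png",im[:,:,::-1])
import pickle; pickle.dump((s,m),open("w1.pkl","wb"))
print(s["clock"],s["eef_pos"],s["orientation"].round(3).tolist(),s["q"].round(1))
T=np.array(m["camera_from_world"]); C=-T[:3,:3].T@T[:3,3]; print("cam",C,"in tool",s["orientation"].T@(C-s["eef_pos"]),T[2,:3])
```

```text
2.1 [ 0.48058387 -0.24409155  0.21999423] [[-0.989, 0.147, -0.0], [0.147, 0.989, 0.0], [0.0, 0.0, -1.0]] [-34.7  18.2  -6.6  65.2   0.  -26.2]
cam [ 0.40888292 -0.23618583  0.37316171] in tool [ 0.07215253 -0.00267988 -0.153136  ] [ 0.27928043 -0.04121154 -0.95932479]
```

View pics/w1.png

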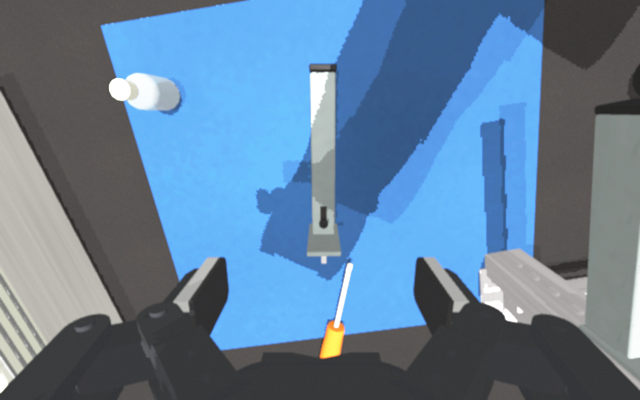

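Run:
```python
from h import *
import cv2,pickle
s,m=pickle.load(open("w1.pkl","rb"))
for cz in (55,43):
  p,r=fit([(m,[(65,17,87),(65,-17,87),(-116,12.5,cz),(-116,-12.5,cz)],[(341,255),(306.5,255),(336,65),(309.5,65)])],[.48,-.24,-.14])
  print(p,np.degrees(p[2]),r.tolist())
  d=s["orientation"].T@(np.r_[p[:2],0.023]-s["eef_pos"]); print((d*1000).round(1), "tool -x yaw",np.degrees(np.arctan2(-s["orientation"][1,0],-s["orientation"][0,0])))
im=cv2.imread("pics/w1.png")
cv2.imwrite("pics/w1c.png",cv2.resize(im[50:270,270:370],None,fx=2.7,fy=2.7,interpolation=cv2.INTER_CUBIC))
```

```text
[ 0.48289606 -0.24439227 -0.14108257] -8.083435579545872 [[-0.1, 2.1], [0.1, 2.3], [0.2, -1.1], [-0.2, -0.9]]
[ -2.4  -0.  197. ] tool -x yaw -8.45181614324898
[ 0.48161786 -0.24417824 -0.14157832] -8.111840167069879 [[-0.1, 0.9], [0.1, 1.1], [-0.3, -0.8], [0.3, -0.6]]
[ -1.1   0.  197. ] tool -x yaw -8.45181614324898
```

View pics/w1c.png

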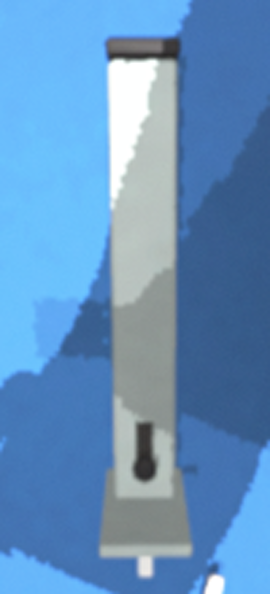

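Emit:
send_rows(moves=[{"fingers":1,"travel":[-1.5,0,50],"roll":-0.3},{"fingers":1,"travel":[-1.5,0,95],"roll":-0.3},{"fingers":1,"travel":[-1.5,0,135],"roll":-0.3},{"fingers":1,"travel":[-1.5,0,165],"roll":-0.3},{"fingers":1,"travel":[-1.5,0,185],"roll":-0.3},{"fingers":1,"travel":[-1.5,0,192],"roll":-0.3},{"fingers":1,"travel":[-1.5,0,192],"roll":-0.3},{"fingers":0.5,"travel":[-1.5,0,192],"roll":-0.3},{"fingers":0,"travel":[-1.5,0,192],"roll":-0.3},{"fingers":0,"travel":[-1.5,0,192],"roll":-0.3},{"fingers":0,"travel":[-1.5,0,192],"roll":-0.3},{"fingers":0,"travel":[-1.5,0,192],"roll":-0.3}], force=90)

```text
clock: 3.35
eef_pos: [0.4826, -0.2444, 0.0292]
orientation: [[-0.99, 0.139, 0.001], [0.139, 0.99, -0.0], [-0.001, 0.0, -1.0]]
wrist_force: [-2.2, 2.8, 9.4]
opening: 0.0209
grasp_force: 88.0
```

Emit:
send_rows(moves=[{"fingers":0,"travel":[0,0,0],"roll":0},{"fingers":0,"travel":[0,0,0],"roll":0},{"fingers":0,"travel":[0,0,0],"roll":0},{"fingers":0,"travel":[0,0,-5],"roll":0},{"fingers":0,"travel":[0,0,-10],"roll":0},{"fingers":0,"travel":[0,0,-15],"roll":0},{"fingers":0,"travel":[0,0,-15],"roll":0}])

```text
clock: 4.05
eef_pos: [0.4826, -0.2447, 0.0439]
orientation: [[-0.99, 0.139, 0.001], [0.139, 0.99, -0.001], [-0.001, -0.0, -1.0]]
wrist_force: [0.8, -0.6, -3.2]
opening: 0.0203
grasp_force: 88.4
```

Emit:
send_rows(moves=[{"fingers":0,"travel":[0,0,-20],"roll":0},{"fingers":0,"travel":[0,0,-55],"roll":0},{"fingers":0,"travel":[0,0,-95],"roll":0},{"fingers":0,"travel":[0,0,-135],"roll":0},{"fingers":0,"travel":[0,0,-175],"roll":0},{"fingers":0,"travel":[0,0,-215],"roll":0},{"fingers":0,"travel":[0,0,-250],"roll":0},{"fingers":0,"travel":[0,0,-275],"roll":0},{"fingers":0,"travel":[0,0,-286],"roll":0},{"fingers":0,"travel":[0,0,-286],"roll":0}])

```text
clock: 5.05
eef_pos: [0.4827, -0.2447, 0.3299]
orientation: [[-0.99, 0.139, 0.001], [0.139, 0.99, -0.001], [-0.002, -0.001, -1.0]]
wrist_force: [-0.8, -0.2, -4.7]
opening: 0.0205
grasp_force: 88.9
```

Emit:
send_rows(moves=[{"fingers":0,"travel":[3,20,0],"roll":-1},{"fingers":0,"travel":[8,55,0],"roll":-3},{"fingers":0,"travel":[14,95,0],"roll":-5},{"fingers":0,"travel":[20,135,0],"roll":-7},{"fingers":0,"travel":[26,175,0],"roll":-8},{"fingers":0,"travel":[32,215,0],"roll":-9},{"fingers":0,"travel":[38,255,0],"roll":-10},{"fingers":0,"travel":[43,290,0],"roll":-10.7},{"fingers":0,"travel":[48,325,0],"roll":-10.7},{"fingers":0,"travel":[51,345,0],"roll":-10.7},{"fingers":0,"travel":[52,351,0],"roll":-10.7},{"fingers":0,"travel":[52,351,0],"roll":-10.7}])

```text
clock: 6.25
eef_pos: [0.4787, 0.1108, 0.3278]
orientation: [[-0.999, -0.049, -0.002], [-0.049, 0.999, -0.0], [0.002, -0.0, -1.0]]
wrist_force: [0.2, -0.5, -3.6]
opening: 0.0208
grasp_force: 89.0
```

Run:
```python
from h import *
import cv2,pickle
s=sensors.read_state(); m=imaging.camera_model("wrist")
im=imaging.grab_frame("wrist"); cv2.imwrite("pics/w2.png",im[:,:,::-1])
pickle.dump((s,m),open("w2.pkl","wb"))
print(s["clock"],s["eef_pos"],s["orientation"].round(4).tolist(),m["fx"])
p=(.6083,.1178,np.radians(2.66))
print(proj(m,place(p,[(0,172,0),(0,128,0),(0,150,40),(0,150,160),(0,150,190),(0,150,220),(0,172,285)])).round(0).tolist())
```

```text
6.25 [0.47871196 0.11077514 0.32779152] [[-0.9988, -0.0491, -0.0023], [-0.0491, 0.9988, -0.0004], [0.0023, -0.0003, -1.0]] 316.4019568342088
[[428.0, 240.0], [401.0, 240.0], [422.0, 250.0], [453.0, 294.0], [465.0, 310.0], [478.0, 329.0], [547.0, 384.0]]
```

View pics/w2.png

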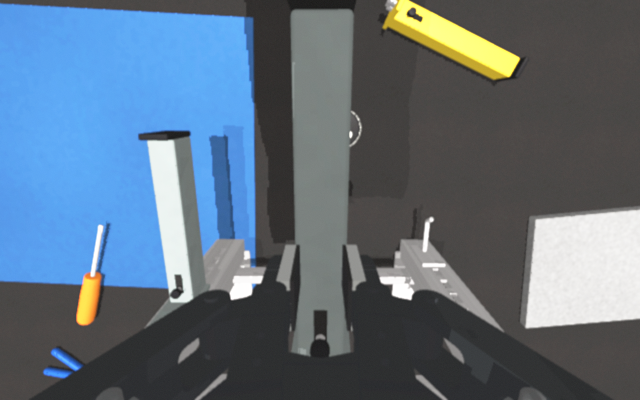

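Run:
```python
import cv2
im=cv2.imread("pics/w2.png")
cv2.imwrite("pics/w2c.png",cv2.resize(im[230:330,390:510],None,fx=6,fy=6,interpolation=cv2.INTER_CUBIC))
```

```text
(no output)
```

View pics/w2c.png

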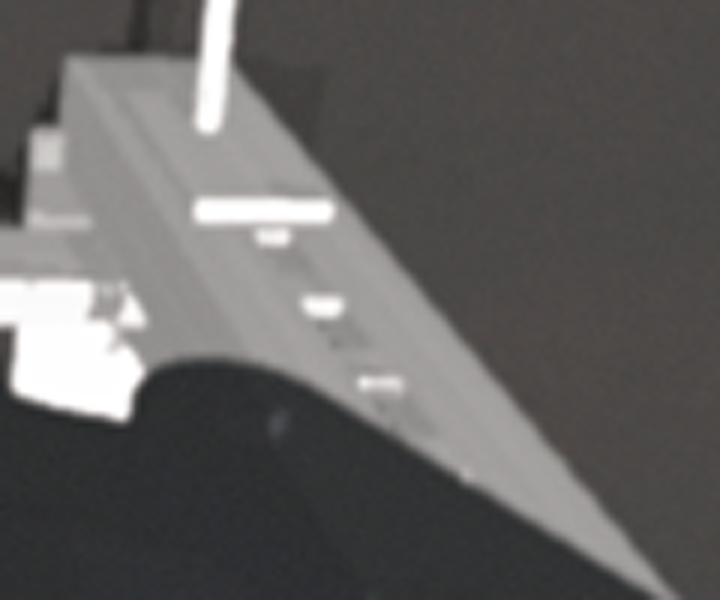

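Run:
```python
from h import *
import pickle
s,m=pickle.load(open("w2.pkl","rb"))
L=[(0,172,0),(0,128,0),(2,150,100),(2,150,130),(2,150,160)]
px=[(429,240),(400.8,239.7),(435.3,269.7),(443.7,280.8),(453.5,293.8)]
p0=np.array((.6083,.1178,np.radians(2.66)))
print(np.round(proj(m,place(p0,L))-px,1).tolist())
f=lambda t:(proj(m,place([t[0],t[1],p0[2]],L))-px).ravel()
r=least_squares(f,p0[:2],loss="soft_l1"); print(r.x,np.round(r.fun,1))
for x,y in (r.x,p0[:2],(r.x+p0[:2])/2):
    F=place([x,y,p0[2]],[(-100,150,184.7)])[0]; F0=place([x,y,p0[2]],[(0,150,0)])[0]
    print("face",F0,"pre",F,"tool mm",(s["orientation"].T@(F-s["eef_pos"])*1000).round(1))
print(np.degrees(np.arctan2(-s["orientation"][1,0],-s["orientation"][0,0])))
```

```text
[[-1.4, 0.1], [-0.1, 0.4], [-0.1, 1.0], [-0.1, 1.5], [-0.3, 2.0]]
[0.60667195 0.11796007] [-1.2 -0.8  0.1 -0.6  0.2 -0.1  0.2  0.4  0.1  0.8]
face [0.59971058 0.26779845 0.        ] pre [0.49981833 0.26315754 0.1847    ] tool mm [-28.9 151.2 143. ]
face [0.60133864 0.26763838 0.        ] pre [0.50144639 0.26299747 0.1847    ] tool mm [-30.5 151.  143. ]
face [0.60052461 0.26771841 0.        ] pre [0.50063236 0.2630775  0.1847    ] tool mm [-29.7 151.1 143. ]
2.816261991210692
```

Emit:
send_rows(moves=[{"fingers":0,"travel":[0,20,0],"roll":0.15},{"fingers":0,"travel":[0,60,0],"roll":0.15},{"fingers":0,"travel":[0,100,0],"roll":0.15},{"fingers":0,"travel":[0,130,0],"roll":0.15},{"fingers":0,"travel":[0,151,10],"roll":0.15},{"fingers":0,"travel":[0,151,40],"roll":0.15},{"fingers":0,"travel":[0,151,80],"roll":0.15},{"fingers":0,"travel":[-10,151,115],"roll":0.15},{"fingers":0,"travel":[-20,151,135],"roll":0.15},{"fingers":0,"travel":[-29,151,143],"roll":0.15},{"fingers":0,"travel":[-29,151,143],"roll":0.15},{"fingers":0,"travel":[-29,151,143],"roll":0.15}])

```text
clock: 7.5
eef_pos: [0.5017, 0.2622, 0.187]
orientation: [[-0.999, -0.044, 0.001], [-0.044, 0.999, 0.0], [-0.001, 0.0, -1.0]]
wrist_force: [0.1, -0.1, -3.5]
opening: 0.0205
grasp_force: 89.2
```

```bash
cat > chk.py <<'E'
from h import *
s=sensors.read_state()
for fx,fy in ((.60052,.26772),):
    c,sn=np.cos(np.radians(2.66)),np.sin(np.radians(2.66)); d=s["eef_pos"][:2]-[fx,fy]; F=s["wrist_force"]
    print("t",s["clock"],"out %.1f lat %.1f underside %.1f"%(-1000*(c*d[0]+sn*d[1])-65,1000*(-sn*d[0]+c*d[1]),1000*s["eef_pos"][2]-26.2),
    "yaw %.2f"%np.degrees(np.arctan2(-s["orientation"][1,0],-s["orientation"][0,0])),"tiltz",(s["orientation"][:,2]).round(4),"Fpost %.1f lat %.1f z %.1f"%(c*F[0]+sn*F[1],-sn*F[0]+c*F[1],F[2]),"M",s["ft_torque"].round(2))
E
python3 chk.py
python3 - <<'E'
from h import *
import cv2
m=imaging.camera_model("top"); im=imaging.grab_frame("top"); w=imaging.grab_frame("wrist"); sd=imaging.grab_frame("side")
a=cv2.resize(im[120:300,120:300],None,fx=2.2,fy=2.2,interpolation=cv2.INTER_CUBIC)
b=w[:,:400]; b=w[200:400,120:520]; c=np.zeros((596,800,3),np.uint8); c[:396,:396]=a; c[396:596,:400]=b
c[:480,400:800]=cv2.resize(sd[90:250,290:423],(400,480),interpolation=cv2.INTER_CUBIC)
cv2.imwrite("pics/pre.png",c[:,:,::-1])
E
```

```text
t 7.5 out 34.0 lat -0.9 underside 160.8 yaw 2.53 tiltz [ 7.e-04  2.e-04 -1.e+00] Fpost 0.1 lat -0.1 z -3.5 M [0.01 0.02 0.02]
```

View pics/pre.png

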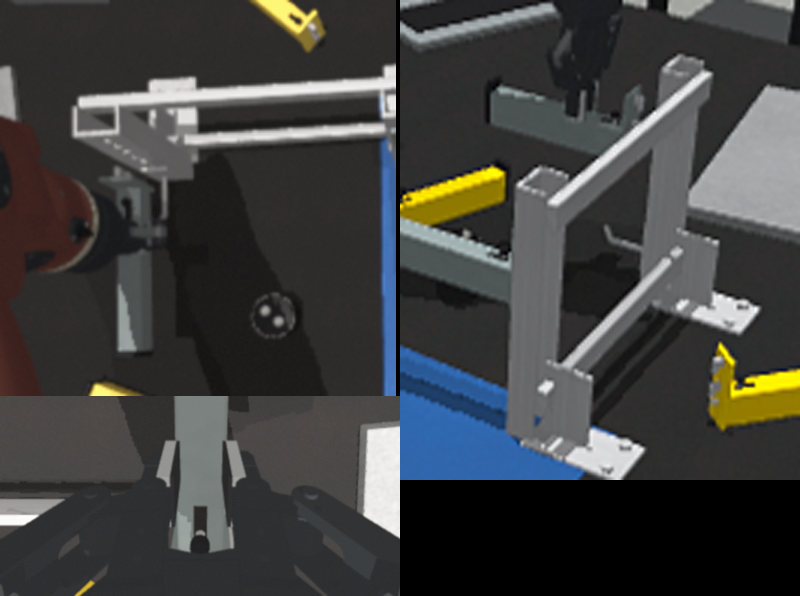

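Emit:
send_rows(moves=[{"fingers":0,"travel":[0,0,0],"roll":0},{"fingers":0,"travel":[0,0,0],"roll":0},{"fingers":0,"travel":[0,0,0],"roll":0}])

```text
clock: 7.95
eef_pos: [0.5011, 0.2627, 0.1865]
orientation: [[-0.999, -0.045, 0.0], [-0.045, 0.999, 0.0], [-0.0, 0.0, -1.0]]
wrist_force: [-0.2, -0.4, -4.1]
opening: 0.0205
grasp_force: 89.2
```

```bash
python3 chk.py
```

```text
t 7.95 out 34.6 lat -0.4 underside 160.3 yaw 2.60 tiltz [ 4.e-04  1.e-04 -1.e+00] Fpost -0.3 lat -0.4 z -4.1 M [-0.03 -0.    0.  ]
```

Emit:
send_rows(moves=[{"fingers":0,"travel":[-5,0.4,1.7],"roll":0},{"fingers":0,"travel":[-12,0.4,1.7],"roll":0},{"fingers":0,"travel":[-17,0.4,1.7],"roll":0},{"fingers":0,"travel":[-20,0.4,1.7],"roll":0},{"fingers":0,"travel":[-21,0.4,1.7],"roll":0},{"fingers":0,"travel":[-21,0.4,1.7],"roll":0},{"fingers":0,"travel":[-21,0.4,1.7],"roll":0},{"fingers":0,"travel":[-21,0.4,1.7],"roll":0}])

```text
clock: 8.75
eef_pos: [0.5219, 0.264, 0.1845]
orientation: [[-0.999, -0.045, -0.0], [-0.045, 0.999, 0.0], [0.0, 0.0, -1.0]]
wrist_force: [-0.1, 0.1, -3.6]
opening: 0.0202
grasp_force: 89.2
```

```bash
python3 chk.py
```

```text
t 8.75 out 13.7 lat -0.1 underside 158.3 yaw 2.59 tiltz [-1.e-04  0.e+00 -1.e+00] Fpost -0.1 lat 0.2 z -3.6 M [ 0.    0.02 -0.02]
```

Now advance gently and watch the force.

Emit:
send_rows(moves=[{"fingers":0,"travel":[-1,0.1,0],"roll":0},{"fingers":0,"travel":[-2,0.1,0],"roll":0},{"fingers":0,"travel":[-3,0.1,0],"roll":0},{"fingers":0,"travel":[-4,0.1,0],"roll":0},{"fingers":0,"travel":[-5,0.1,0],"roll":0},{"fingers":0,"travel":[-5,0.1,0],"roll":0}])

```text
clock: 9.35
eef_pos: [0.5261, 0.2642, 0.184]
orientation: [[-0.999, -0.045, -0.002], [-0.045, 0.999, -0.0], [0.002, -0.0, -1.0]]
wrist_force: [-4.4, 0.2, -4.6]
opening: 0.0206
grasp_force: 89.1
```

```bash
python3 chk.py
```

```text
t 9.35 out 9.5 lat -0.1 underside 157.8 yaw 2.60 tiltz [-2.2e-03 -3.0e-04 -1.0e+00] Fpost -4.3 lat 0.4 z -4.6 M [0.01 1.03 0.  ]
```

Emit:
send_rows(moves=[{"fingers":0,"travel":[-0.7,0,0],"roll":0},{"fingers":0,"travel":[-1.4,0,0],"roll":0},{"fingers":0,"travel":[-1.4,0,0],"roll":0}])

```text
clock: 9.65
eef_pos: [0.5264, 0.2642, 0.1837]
orientation: [[-0.999, -0.046, -0.004], [-0.046, 0.999, -0.001], [0.004, -0.0, -1.0]]
wrist_force: [-8.9, -0.4, -4.2]
opening: 0.0202
grasp_force: 89.1
```

```bash
python3 chk.py
```

```text
t 9.65 out 9.2 lat -0.1 underside 157.5 yaw 2.61 tiltz [-4.2e-03 -6.0e-04 -1.0e+00] Fpost -8.9 lat 0.1 z -4.2 M [-0.01  1.8  -0.02]
```

Emit:
send_rows(moves=[{"fingers":0,"travel":[1.4,0,0],"roll":0},{"fingers":0,"travel":[1.4,0,-0.7],"roll":0},{"fingers":0,"travel":[1.0,0,-1.5],"roll":0},{"fingers":0,"travel":[0.5,0,-1.5],"roll":0},{"fingers":0,"travel":[0,0,-1.5],"roll":0}])

```text
clock: 10.15
eef_pos: [0.5263, 0.2641, 0.1851]
orientation: [[-0.999, -0.045, -0.004], [-0.045, 0.999, -0.001], [0.005, -0.0, -1.0]]
wrist_force: [-10.2, -0.0, -5.5]
opening: 0.0202
grasp_force: 88.8
```

```bash
python3 chk.py
```

```text
t 10.15 out 9.3 lat -0.1 underside 158.9 yaw 2.61 tiltz [-4.5e-03 -6.0e-04 -1.0e+00] Fpost -10.2 lat 0.5 z -5.5 M [ 0.01  2.16 -0.02]
```

Emit:
send_rows(moves=[{"fingers":0,"travel":[1,0.5,0],"roll":0},{"fingers":0,"travel":[1,1,0],"roll":0},{"fingers":0,"travel":[1,1.5,0],"roll":0},{"fingers":0,"travel":[1,2,0],"roll":0},{"fingers":0,"travel":[1,2.5,0],"roll":0}])

```text
clock: 10.65
eef_pos: [0.527, 0.2665, 0.1858]
orientation: [[-0.999, -0.045, -0.001], [-0.045, 0.999, -0.001], [0.001, -0.001, -1.0]]
wrist_force: [0.2, 0.2, -2.9]
opening: 0.0203
grasp_force: 89.0
```

```bash
python3 chk.py
```

```text
t 10.65 out 8.5 lat 2.2 underside 159.6 yaw 2.57 tiltz [-8.e-04 -6.e-04 -1.e+00] Fpost 0.2 lat 0.2 z -2.9 M [ 0.02 -0.02 -0.01]
```

Emit:
send_rows(moves=[{"fingers":0,"travel":[-1,0,0.5],"roll":0},{"fingers":0,"travel":[-2,0,0.5],"roll":0},{"fingers":0,"travel":[-2.5,0,0.5],"roll":0},{"fingers":0,"travel":[-2.5,0,0.5],"roll":0}])

```text
clock: 11.05
eef_pos: [0.5293, 0.267, 0.1854]
orientation: [[-0.999, -0.045, -0.001], [-0.045, 0.999, 0.0], [0.001, 0.0, -1.0]]
wrist_force: [-5.6, -0.1, -3.3]
opening: 0.0203
grasp_force: 89.5
```

```bash
python3 chk.py
```

```text
t 11.05 out 6.2 lat 2.6 underside 159.2 yaw 2.60 tiltz [-1.2e-03  2.0e-04 -1.0e+00] Fpost -5.6 lat 0.1 z -3.3 M [-0.02  1.24  0.01]
```

Emit:
send_rows(moves=[{"fingers":0,"travel":[-1,0,0],"roll":0},{"fingers":0,"travel":[-2,0,0],"roll":0},{"fingers":0,"travel":[-2,0,0],"roll":0}])

```text
clock: 11.35
eef_pos: [0.5295, 0.2669, 0.185]
orientation: [[-0.999, -0.046, -0.005], [-0.046, 0.999, -0.0], [0.005, -0.0, -1.0]]
wrist_force: [-12.3, 0.4, -0.8]
opening: 0.0202
grasp_force: 89.7
```

```bash
python3 chk.py
```

```text
t 11.35 out 6.0 lat 2.5 underside 158.8 yaw 2.62 tiltz [-4.6e-03 -3.0e-04 -1.0e+00] Fpost -12.2 lat 1.0 z -0.8 M [-0.02  2.46  0.01]
```

Emit:
send_rows(moves=[{"fingers":0,"travel":[-0.8,0,0],"roll":0},{"fingers":0,"travel":[-1.6,0,0],"roll":0},{"fingers":0,"travel":[-1.6,0,0],"roll":0}])

```text
clock: 11.65
eef_pos: [0.5304, 0.267, 0.1848]
orientation: [[-0.999, -0.046, -0.006], [-0.046, 0.999, -0.0], [0.006, -0.0, -1.0]]
wrist_force: [-13.7, -0.4, 0.6]
opening: 0.0203
grasp_force: 89.8
```

```bash
python3 chk.py
```

```text
t 11.65 out 5.1 lat 2.5 underside 158.6 yaw 2.63 tiltz [-5.9e-03 -4.0e-04 -1.0e+00] Fpost -13.7 lat 0.2 z 0.6 M [-0.04  3.04  0.06]
```

Emit:
send_rows(moves=[{"fingers":0,"travel":[-1,0,-0.5],"roll":0},{"fingers":0,"travel":[-2,0,-0.8],"roll":0},{"fingers":0,"travel":[-3,0,-0.8],"roll":0},{"fingers":0,"travel":[-3,0,-0.8],"roll":0}])

```text
clock: 12.05
eef_pos: [0.5332, 0.2671, 0.1855]
orientation: [[-0.999, -0.046, -0.006], [-0.046, 0.999, -0.001], [0.007, -0.0, -1.0]]
wrist_force: [-14.6, -0.4, 0.7]
opening: 0.0203
grasp_force: 89.8
```

```bash
python3 chk.py
```

```text
t 12.05 out 2.3 lat 2.5 underside 159.3 yaw 2.63 tiltz [-6.5e-03 -5.0e-04 -1.0e+00] Fpost -14.6 lat 0.2 z 0.7 M [-0.07  3.23  0.04]
```

Emit:
send_rows(moves=[{"fingers":0,"travel":[-1,0,0],"roll":0},{"fingers":0,"travel":[-2,0,0],"roll":0},{"fingers":0,"travel":[-3,0,0],"roll":0},{"fingers":0,"travel":[-4,0,0],"roll":0},{"fingers":0,"travel":[-4,0,0],"roll":0}])

```text
clock: 12.55
eef_pos: [0.5361, 0.2672, 0.1851]
orientation: [[-0.999, -0.046, -0.009], [-0.046, 0.999, -0.001], [0.009, -0.0, -1.0]]
wrist_force: [-17.5, -0.6, -0.6]
opening: 0.0204
grasp_force: 89.7
```

```bash
python3 chk.py
```

```text
t 12.55 out -0.6 lat 2.4 underside 158.9 yaw 2.64 tiltz [-8.6e-03 -9.0e-04 -1.0e+00] Fpost -17.5 lat 0.2 z -0.6 M [-0.08  3.8   0.08]
```

Emit:
send_rows(moves=[{"fingers":0,"travel":[-0.5,0,0],"roll":0},{"fingers":0,"travel":[-1,0,0],"roll":0},{"fingers":0,"travel":[-1,0,0],"roll":0}])

```text
clock: 12.85
eef_pos: [0.5361, 0.2671, 0.185]
orientation: [[-0.999, -0.046, -0.01], [-0.046, 0.999, -0.001], [0.01, -0.001, -1.0]]
wrist_force: [-20.8, -1.0, 1.3]
opening: 0.0201
grasp_force: 90.1
```

```bash
python3 chk.py
```

```text
t 12.85 out -0.6 lat 2.4 underside 158.8 yaw 2.66 tiltz [-0.0103 -0.0011 -0.9999] Fpost -20.8 lat 0.0 z 1.3 M [-0.19  4.6   0.04]
```

Emit:
send_rows(moves=[{"fingers":0,"travel":[0,0,0.7],"roll":0},{"fingers":0,"travel":[0,0,1.4],"roll":0},{"fingers":0,"travel":[0,0,2.1],"roll":0},{"fingers":0,"travel":[0,0,2.8],"roll":0},{"fingers":0,"travel":[0,0,3.5],"roll":0}])

```text
clock: 13.35
eef_pos: [0.5361, 0.2672, 0.1817]
orientation: [[-0.999, -0.046, -0.01], [-0.046, 0.999, -0.001], [0.01, -0.001, -1.0]]
wrist_force: [-21.4, -0.6, 3.3]
opening: 0.0204
grasp_force: 90.4
```

```bash
python3 chk.py
```

```text
t 13.35 out -0.6 lat 2.4 underside 155.5 yaw 2.66 tiltz [-0.01   -0.001  -0.9999] Fpost -21.4 lat 0.4 z 3.3 M [-0.2   4.73  0.02]
```

Emit:
send_rows(moves=[{"fingers":0,"travel":[0,0,0.7],"roll":0},{"fingers":0,"travel":[0,0,1.4],"roll":0},{"fingers":0,"travel":[0,0,2.1],"roll":0},{"fingers":0,"travel":[0,0,2.8],"roll":0},{"fingers":0,"travel":[0,0,3.2],"roll":0}])

```text
clock: 13.85
eef_pos: [0.5361, 0.2671, 0.1783]
orientation: [[-0.999, -0.046, -0.01], [-0.046, 0.999, -0.001], [0.01, -0.001, -1.0]]
wrist_force: [-20.6, -0.5, -1.0]
opening: 0.0202
grasp_force: 89.8
```

```bash
python3 chk.py
```

```text
t 13.85 out -0.6 lat 2.4 underside 152.1 yaw 2.66 tiltz [-0.0101 -0.0011 -0.9999] Fpost -20.6 lat 0.5 z -1.0 M [-0.15  4.36 -0.01]
```

Emit:
send_rows(moves=[{"fingers":0,"travel":[0,0,0.4],"roll":0},{"fingers":0,"travel":[0,0,0.8],"roll":0},{"fingers":0,"travel":[0,0,1.2],"roll":0},{"fingers":0,"travel":[0,0,1.6],"roll":0},{"fingers":0,"travel":[0,0,1.6],"roll":0}])

```text
clock: 14.35
eef_pos: [0.5361, 0.2671, 0.1769]
orientation: [[-0.999, -0.046, -0.01], [-0.046, 0.999, -0.001], [0.01, -0.001, -1.0]]
wrist_force: [-21.1, -0.2, 2.1]
opening: 0.0203
grasp_force: 90.3
```

```bash
python3 chk.py
```

```text
t 14.35 out -0.7 lat 2.4 underside 150.7 yaw 2.65 tiltz [-0.01   -0.001  -0.9999] Fpost -21.1 lat 0.8 z 2.1 M [-0.19  4.6   0.05]
```

Emit:
send_rows(moves=[{"fingers":0,"travel":[0.3,0,0.4],"roll":0},{"fingers":0,"travel":[0.6,0,0.8],"roll":0},{"fingers":0,"travel":[0.6,0,0.8],"roll":0}])

```text
clock: 14.65
eef_pos: [0.5361, 0.2671, 0.1762]
orientation: [[-0.999, -0.046, -0.009], [-0.046, 0.999, -0.001], [0.009, -0.0, -1.0]]
wrist_force: [-19.4, -0.9, 2.6]
opening: 0.0205
grasp_force: 90.2
```

```bash
python3 chk.py
```

```text
t 14.65 out -0.6 lat 2.4 underside 150.0 yaw 2.65 tiltz [-8.8e-03 -9.0e-04 -1.0e+00] Fpost -19.4 lat 0.0 z 2.6 M [-0.14  4.15  0.  ]
```

Emit:
send_rows(moves=[{"fingers":0,"travel":[0,0,0.3],"roll":0},{"fingers":0,"travel":[0,0,0.6],"roll":0},{"fingers":0,"travel":[0,0,0.6],"roll":0}])

```text
clock: 14.95
eef_pos: [0.5362, 0.2672, 0.176]
orientation: [[-0.999, -0.046, -0.009], [-0.046, 0.999, -0.001], [0.009, -0.0, -1.0]]
wrist_force: [-20.7, -0.6, 5.4]
opening: 0.0204
grasp_force: 90.8
```

```bash
python3 chk.py
```

```text
t 14.95 out -0.7 lat 2.5 underside 149.8 yaw 2.65 tiltz [-8.5e-03 -8.0e-04 -1.0e+00] Fpost -20.7 lat 0.3 z 5.4 M [-0.23  4.4   0.02]
```

Emit:
send_rows(moves=[{"fingers":0,"travel":[0.3,0,0.4],"roll":0},{"fingers":0,"travel":[0.6,0,0.8],"roll":0},{"fingers":0,"travel":[0.6,0,0.8],"roll":0}])

```text
clock: 15.25
eef_pos: [0.536, 0.2672, 0.1757]
orientation: [[-0.999, -0.046, -0.007], [-0.046, 0.999, -0.001], [0.007, -0.0, -1.0]]
wrist_force: [-19.9, -1.3, 8.1]
opening: 0.0206
grasp_force: 91.3
```

```bash
python3 chk.py
```

```text
t 15.25 out -0.6 lat 2.5 underside 149.5 yaw 2.64 tiltz [-7.3e-03 -6.0e-04 -1.0e+00] Fpost -19.9 lat -0.3 z 8.1 M [-0.32  4.29  0.02]
```

Emit:
send_rows(moves=[{"fingers":0,"travel":[1,0,0],"roll":0},{"fingers":0,"travel":[2,0,0],"roll":0},{"fingers":0,"travel":[3,0,0],"roll":0},{"fingers":0,"travel":[4,0,0],"roll":0},{"fingers":0,"travel":[4,0,0],"roll":0}])

```text
clock: 15.75
eef_pos: [0.536, 0.2673, 0.176]
orientation: [[-0.999, -0.045, -0.0], [-0.045, 0.999, 0.0], [0.0, 0.0, -1.0]]
wrist_force: [-5.5, -0.6, -0.8]
opening: 0.0204
grasp_force: 89.8
```

```bash
python3 chk.py
```

```text
t 15.75 out -0.5 lat 2.5 underside 149.8 yaw 2.60 tiltz [-2.e-04  1.e-04 -1.e+00] Fpost -5.5 lat -0.4 z -0.8 M [-0.08  1.16  0.06]
```

Emit:
send_rows(moves=[{"fingers":0,"travel":[0,0,0.5],"roll":0},{"fingers":0,"travel":[0,0,1],"roll":0},{"fingers":0,"travel":[0,0,1.5],"roll":0},{"fingers":0,"travel":[0,0,1.5],"roll":0}])

```text
clock: 16.15
eef_pos: [0.5355, 0.2673, 0.1748]
orientation: [[-0.999, -0.045, -0.001], [-0.045, 0.999, 0.0], [0.001, 0.0, -1.0]]
wrist_force: [-8.8, -0.9, 4.5]
opening: 0.0205
grasp_force: 90.7
```

```bash
python3 chk.py
```

```text
t 16.15 out -0.1 lat 2.6 underside 148.6 yaw 2.60 tiltz [-1.e-03  2.e-04 -1.e+00] Fpost -8.9 lat -0.5 z 4.5 M [-0.15  1.9  -0.03]
```

Emit:
send_rows(moves=[{"fingers":0,"travel":[0,0,-1.0],"roll":0},{"fingers":0,"travel":[-1,0,-1.5],"roll":0},{"fingers":0,"travel":[-2.2,0,-1.5],"roll":0},{"fingers":0,"travel":[-3.4,0,-1.5],"roll":0},{"fingers":0,"travel":[-3.4,0,-0.8],"roll":0},{"fingers":0,"travel":[-3.4,0,0],"roll":0},{"fingers":0,"travel":[-3.4,0,0],"roll":0}])

```text
clock: 16.85
eef_pos: [0.5356, 0.2673, 0.1746]
orientation: [[-0.999, -0.046, -0.007], [-0.046, 0.999, -0.0], [0.007, 0.0, -1.0]]
wrist_force: [-21.6, -1.3, 12.4]
opening: 0.0204
grasp_force: 92.1
```

```bash
python3 chk.py
python3 - <<'E'
from h import *
import cv2
im=imaging.grab_frame("top"); w=imaging.grab_frame("wrist"); sd=imaging.grab_frame("side")
c=np.zeros((600,800,3),np.uint8)
c[:360,:800]=cv2.resize(sd[90:171,270:450],(800,360),interpolation=cv2.INTER_CUBIC)
c[360:600,:480]=cv2.resize(im[150:270,120:360],(480,240)); c[360:600,480:800]=cv2.resize(w[160:400,160:480],(320,240))
cv2.imwrite("pics/home.png",c[:,:,::-1])
E
```

```text
t 16.85 out -0.1 lat 2.6 underside 148.4 yaw 2.64 tiltz [-6.8e-03 -2.0e-04 -1.0e+00] Fpost -21.6 lat -0.3 z 12.4 M [-0.39  4.64  0.02]
```

View pics/home.png

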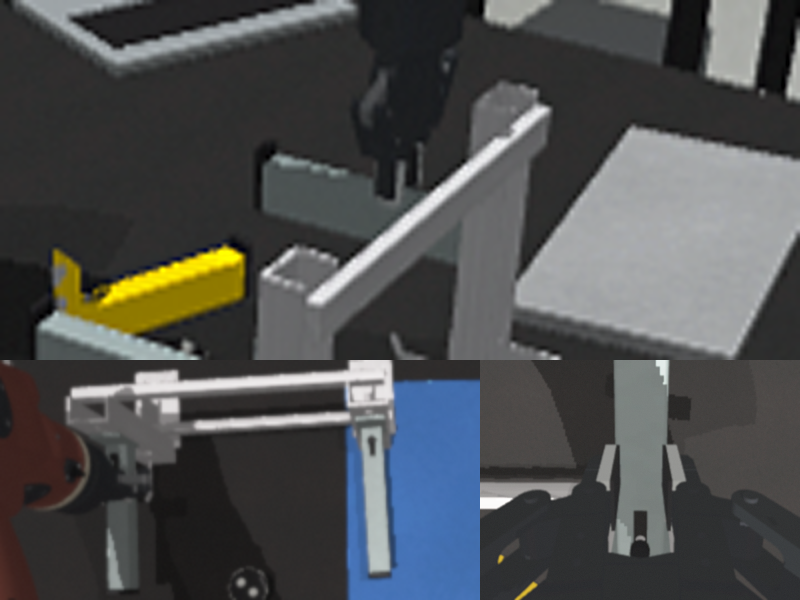

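Emit:
send_rows(moves=[{"fingers":0,"travel":[2,0,0],"roll":0},{"fingers":0,"travel":[4,0,-0.5],"roll":0},{"fingers":0,"travel":[5.5,0,-1],"roll":0},{"fingers":0,"travel":[5.5,0,-1],"roll":0},{"fingers":0,"travel":[5.5,0,-1],"roll":0}])

```text
clock: 17.5
eef_pos: [0.5352, 0.2672, 0.1756]
orientation: [[-0.999, -0.045, 0.002], [-0.045, 0.999, 0.0], [-0.002, 0.0, -1.0]]
wrist_force: [1.1, 1.3, -1.9]
opening: 0.0206
grasp_force: 89.5
```

```bash
python3 chk.py
```

```text
t 17.5 out 0.3 lat 2.6 underside 149.4 yaw 2.57 tiltz [ 1.8e-03  4.0e-04 -1.0e+00] Fpost 1.2 lat 1.2 z -1.9 M [ 0.13 -0.46  0.05]
```

Emit:
send_rows(moves=[{"fingers":0,"travel":[-0.5,0,-1],"roll":0},{"fingers":0,"travel":[-0.5,0,-2],"roll":0},{"fingers":0,"travel":[-0.5,0,-3],"roll":0},{"fingers":0,"travel":[-0.5,0,-3],"roll":0}])

```text
clock: 17.9
eef_pos: [0.5348, 0.2671, 0.1784]
orientation: [[-0.999, -0.045, 0.0], [-0.045, 0.999, -0.0], [-0.0, -0.0, -1.0]]
wrist_force: [1.5, 0.2, -3.0]
opening: 0.0202
grasp_force: 89.2
```

```bash
python3 chk.py
```

```text
t 17.9 out 0.7 lat 2.4 underside 152.2 yaw 2.58 tiltz [ 1.e-04 -1.e-04 -1.e+00] Fpost 1.5 lat 0.1 z -3.0 M [-0.01 -0.27 -0.04]
```

Emit:
send_rows(moves=[{"fingers":0,"travel":[-0.5,0,-0.7],"roll":0},{"fingers":0,"travel":[-0.5,0,-1.4],"roll":0},{"fingers":0,"travel":[-0.5,0,-1.4],"roll":0}])

```text
clock: 18.2
eef_pos: [0.5348, 0.2671, 0.1796]
orientation: [[-0.999, -0.045, -0.001], [-0.045, 0.999, -0.0], [0.001, -0.0, -1.0]]
wrist_force: [0.5, 0.1, -4.4]
opening: 0.0205
grasp_force: 88.9
```

```bash
python3 chk.py
```

```text
t 18.2 out 0.6 lat 2.5 underside 153.4 yaw 2.59 tiltz [-6.e-04 -2.e-04 -1.e+00] Fpost 0.5 lat 0.0 z -4.4 M [-0.01 -0.   -0.01]
```

Emit:
send_rows(moves=[{"fingers":0,"travel":[0,0,-0.7],"roll":0},{"fingers":0,"travel":[0,0,-1.4],"roll":0},{"fingers":0,"travel":[0,0,-1.4],"roll":0}])

```text
clock: 18.5
eef_pos: [0.5346, 0.267, 0.1806]
orientation: [[-0.999, -0.045, -0.001], [-0.045, 0.999, -0.0], [0.001, -0.0, -1.0]]
wrist_force: [-1.0, 0.7, -9.1]
opening: 0.0205
grasp_force: 88.6
```

```bash
python3 chk.py
```

```text
t 18.5 out 0.9 lat 2.4 underside 154.4 yaw 2.59 tiltz [-1.4e-03 -4.0e-04 -1.0e+00] Fpost -1.0 lat 0.8 z -9.1 M [-0.01  0.26  0.02]
```

Emit:
send_rows(moves=[{"fingers":0,"travel":[0,0,1.5],"roll":0},{"fingers":0,"travel":[0,0,3],"roll":0},{"fingers":0,"travel":[0,0,4],"roll":0},{"fingers":0,"travel":[-1,0,4],"roll":0},{"fingers":0,"travel":[-2,0,4],"roll":0},{"fingers":0,"travel":[-2,0,4],"roll":0}])

```text
clock: 19.1
eef_pos: [0.5361, 0.2672, 0.177]
orientation: [[-0.999, -0.045, -0.002], [-0.045, 0.999, -0.0], [0.002, -0.0, -1.0]]
wrist_force: [-5.0, -0.2, -2.0]
opening: 0.0205
grasp_force: 90.2
```

```bash
python3 chk.py
```

```text
t 19.1 out -0.6 lat 2.4 underside 150.8 yaw 2.60 tiltz [-2.1e-03 -2.0e-04 -1.0e+00] Fpost -5.0 lat 0.1 z -2.0 M [-0.12  1.17  0.03]
```

Emit:
send_rows(moves=[{"fingers":0,"travel":[-1.5,0,0.4],"roll":0},{"fingers":0,"travel":[-3,0,0.8],"roll":0},{"fingers":0,"travel":[-3,0,1.3],"roll":0},{"fingers":0,"travel":[-3,0,1.8],"roll":0},{"fingers":0,"travel":[-3,0,1.8],"roll":0}])

```text
clock: 19.6
eef_pos: [0.5358, 0.2672, 0.1752]
orientation: [[-0.999, -0.046, -0.008], [-0.046, 0.999, -0.001], [0.008, -0.0, -1.0]]
wrist_force: [-18.1, -1.7, 8.5]
opening: 0.0205
grasp_force: 92.1
```

```bash
python3 chk.py
```

```text
t 19.6 out -0.4 lat 2.5 underside 149.0 yaw 2.65 tiltz [-7.5e-03 -5.0e-04 -1.0e+00] Fpost -18.2 lat -0.8 z 8.5 M [-0.26  4.02  0.05]
```

Seated hard. Relax the load, then open and check.

Emit:
send_rows(moves=[{"fingers":0,"travel":[1.5,0,0],"roll":0},{"fingers":0,"travel":[3,0,-0.3],"roll":0},{"fingers":0,"travel":[4.5,0,-0.5],"roll":0},{"fingers":0,"travel":[4.5,0,-0.5],"roll":0},{"fingers":0.4,"travel":[4.5,0,-0.5],"roll":0},{"fingers":0.7,"travel":[4.5,0,-0.5],"roll":0},{"fingers":0.9,"travel":[4.5,0,-0.5],"roll":0},{"fingers":0.9,"travel":[4.5,0,-0.5],"roll":0},{"fingers":0.9,"travel":[4.5,0,-0.5],"roll":0}], force=40)

```text
clock: 20.5
eef_pos: [0.5358, 0.2672, 0.1759]
orientation: [[-0.999, -0.045, 0.0], [-0.045, 0.999, 0.0], [-0.0, 0.0, -1.0]]
wrist_force: [0.5, -0.3, -1.0]
opening: 0.0767
grasp_force: 0.0
```

```bash
python3 chk.py
```

```text
t 20.5 out -0.3 lat 2.5 underside 149.7 yaw 2.58 tiltz [ 3.e-04  1.e-04 -1.e+00] Fpost 0.5 lat -0.3 z -1.0 M [ 0.05 -0.01  0.01]
```

Emit:
send_rows(moves=[{"fingers":0.9,"travel":[0,0,-15],"roll":0},{"fingers":0.9,"travel":[0,0,-35],"roll":0},{"fingers":0.9,"travel":[0,0,-52],"roll":0},{"fingers":0.9,"travel":[0,0,-60],"roll":0},{"fingers":0,"travel":[0,0,-60],"roll":0},{"fingers":0,"travel":[0,0,-60],"roll":0},{"fingers":0,"travel":[0,0,-60],"roll":0},{"fingers":0,"travel":[0,0,-60],"roll":0},{"fingers":0,"travel":[0,0,-60],"roll":0},{"fingers":0,"travel":[0,0,-50],"roll":0},{"fingers":0,"travel":[0,0,-40],"roll":0},{"fingers":0,"travel":[0,0,-36],"roll":0}])

```text
clock: 21.7
eef_pos: [0.5349, 0.2669, 0.21]
orientation: [[-0.999, -0.045, -0.002], [-0.045, 0.999, -0.001], [0.002, -0.001, -1.0]]
wrist_force: [0.2, -0.9, 0.6]
opening: -0.0
grasp_force: 0.0
```

Emit:
send_rows(moves=[{"fingers":0,"travel":[0,0,1],"roll":0},{"fingers":0,"travel":[0,0,2],"roll":0},{"fingers":0,"travel":[0,0,3],"roll":0},{"fingers":0,"travel":[0,0,4],"roll":0},{"fingers":0,"travel":[0,0,4],"roll":0}])

```text
clock: 22.2
eef_pos: [0.5357, 0.2672, 0.2079]
orientation: [[-0.999, -0.045, 0.0], [-0.045, 0.999, 0.0], [-0.0, 0.0, -1.0]]
wrist_force: [-0.4, -0.3, 0.7]
opening: -0.0
grasp_force: 0.0
```

Emit:
send_rows(moves=[{"fingers":0,"travel":[0,0,0.7],"roll":0},{"fingers":0,"travel":[0,0,1.4],"roll":0},{"fingers":0,"travel":[0,0,1.4],"roll":0}])

```text
clock: 22.5
eef_pos: [0.5356, 0.2672, 0.2063]
orientation: [[-0.999, -0.045, -0.0], [-0.045, 0.999, -0.0], [0.0, -0.0, -1.0]]
wrist_force: [-0.4, -0.2, 0.6]
opening: -0.0002
grasp_force: 0.0
```

Emit:
send_rows(moves=[{"fingers":0,"travel":[0,0,0.7],"roll":0},{"fingers":0,"travel":[0,0,1.4],"roll":0},{"fingers":0,"travel":[0,0,1.4],"roll":0}])

```text
clock: 22.8
eef_pos: [0.5356, 0.2672, 0.2049]
orientation: [[-0.999, -0.045, -0.0], [-0.045, 0.999, -0.0], [0.0, -0.0, -1.0]]
wrist_force: [0.3, 1.3, -0.3]
opening: 0.0003
grasp_force: 0.0
```

Emit:
send_rows(moves=[{"fingers":0,"travel":[0,0,0.7],"roll":0},{"fingers":0,"travel":[0,0,1.4],"roll":0},{"fingers":0,"travel":[0,0,1.4],"roll":0}])

```text
clock: 23.1
eef_pos: [0.5356, 0.2671, 0.2035]
orientation: [[-0.999, -0.045, -0.0], [-0.045, 0.999, -0.0], [0.0, -0.0, -1.0]]
wrist_force: [0.0, -0.1, -0.3]
opening: 0.0003
grasp_force: 0.0
```

```bash
python3 - <<'E'
from rig import robot; print(robot.tip_reach)
E
python3 chk.py
```

```text
0.017
t 23.1 out -0.1 lat 2.4 underside 177.3 yaw 2.58 tiltz [-2.e-04 -1.e-04 -1.e+00] Fpost 0.0 lat -0.1 z -0.3 M [ 0.   -0.01 -0.05]
```

Emit:
send_rows(moves=[{"fingers":0,"travel":[0,0,0.7],"roll":0},{"fingers":0,"travel":[0,0,1.4],"roll":0},{"fingers":0,"travel":[0,0,1.4],"roll":0}])

```text
clock: 23.4
eef_pos: [0.5356, 0.2672, 0.2021]
orientation: [[-0.999, -0.045, -0.0], [-0.045, 0.999, -0.0], [0.0, -0.0, -1.0]]
wrist_force: [0.1, -0.6, 0.9]
opening: 0.0
grasp_force: 0.0
```

```bash
python3 - <<'E'
from h import *
import cv2,sys
sys.path.insert(0,'.')
s0=cv2.imread("pics/side0.png"); t0=cv2.imread("pics/top0.png")
S=imaging.grab_frame("side")[:,:,::-1].copy(); T=imaging.grab_frame("top")[:,:,::-1].copy()
cv2.imwrite("pics/s5.png",S); cv2.imwrite("pics/t5.png",T)
m=imaging.camera_model("side"); p=(.60605,.1180,np.radians(2.66)); p2=(.6060,.1202,np.radians(2.66))
a=proj(m,place(p,[(-181,-137.5,190),(-181,-137.5,150),(-181,-162.5,190),(-181,-162.5,150),(-100,-162.5,190),(-100,-162.5,150)])); b=proj(m,place(p2,[(-181,137.5,190),(-181,137.5,150),(-100,137.5,190),(-100,137.5,150)]))
print("mate",a.round(1).tolist()); print("loose",b.round(1).tolist())
# column profiles of brightness across tube side face, near out=130
for nm,l in (("mate",(-130,-162.5)),("loose",(-130,137.5))):
    for dx in (-150,-130,-110):
        q=proj(m,place(p2,[(dx,l[1],190),(dx,l[1],150)])); c=int(round(q[0,0]))
        r0=int(q[0,1])-7; r1=int(q[1,1])+8
        print(nm,dx,c,q[:,1].round(1),r0,cv2.cvtColor(S,cv2.COLOR_BGR2GRAY)[r0:r1,c].tolist())
E
python3 chk.py
```

```text
mate [[279.9, 158.7], [280.2, 170.2], [275.1, 162.2], [275.5, 173.8], [298.0, 169.9], [298.0, 181.6]]
loose [[326.3, 125.1], [326.0, 135.6], [347.3, 130.9], [346.6, 141.6]]
mate -150 284 [164.8 176.4] 157 [108, 102, 103, 139, 170, 174, 173, 182, 143, 93, 78, 80, 82, 83, 82, 83, 83, 83, 85, 57, 31, 27, 27, 26, 30, 28, 28]
mate -130 290 [166.7 178.4] 159 [164, 110, 111, 145, 167, 171, 173, 180, 142, 92, 81, 84, 83, 83, 83, 81, 84, 83, 83, 73, 43, 27, 29, 30, 30, 29, 27]
mate -110 296 [168.6 180.3] 161 [114, 113, 111, 148, 171, 174, 173, 180, 143, 93, 80, 82, 83, 84, 83, 83, 83, 83, 83, 73, 43, 27, 29, 28, 29, 27, 28]
loose -150 334 [127.3 137.9] 120 [47, 47, 47, 45, 40, 135, 158, 107, 78, 80, 79, 80, 80, 81, 80, 80, 81, 81, 76, 54, 45, 48, 47, 46, 46]
loose -130 339 [128.7 139.4] 121 [46, 45, 46, 45, 40, 111, 148, 107, 76, 80, 81, 79, 80, 79, 80, 80, 79, 81, 81, 61, 46, 46, 47, 44, 42, 132]
loose -110 345 [130.2 140.9] 123 [45, 45, 44, 44, 37, 137, 111, 77, 81, 82, 80, 80, 80, 80, 81, 81, 81, 81, 76, 55, 46, 46, 44, 42, 42]
t 23.5 out -0.1 lat 2.5 underside 176.0 yaw 2.58 tiltz [-1.e-04 -0.e+00 -1.e+00] Fpost -0.1 lat 0.3 z -0.5 M [ 0.05 -0.02  0.01]
```

Emit:
send_rows(moves=[{"fingers":0,"travel":[0,0,0.7],"roll":0},{"fingers":0,"travel":[0,0,1.4],"roll":0},{"fingers":0,"travel":[0,0,1.4],"roll":0}])

```text
clock: 23.8
eef_pos: [0.5356, 0.2672, 0.2007]
orientation: [[-0.999, -0.045, -0.0], [-0.045, 0.999, -0.0], [0.0, -0.0, -1.0]]
wrist_force: [0.6, 0.2, -0.1]
opening: -0.0001
grasp_force: 0.0
```

```bash
python3 chk.py
python3 - <<'E'
from h import *
import cv2
g=cv2.cvtColor(cv2.imread("pics/s5.png"),cv2.COLOR_BGR2GRAY); m=imaging.camera_model("side")
q=proj(m,[[.5356,.2672,z] for z in (.23,.21,.19,.185)]); print("tip at shot",q.round(1).tolist())
r,c=int(q[2,1]),int(q[2,0]); print(r-22,c-12); print(g[r-22:r+16,c-12:c+14])
E
```

```text
t 23.8 out -0.1 lat 2.4 underside 174.5 yaw 2.58 tiltz [-2.e-04 -0.e+00 -1.e+00] Fpost 0.6 lat 0.2 z -0.1 M [-0.02  0.04  0.03]
tip at shot [[359.6, 121.2], [359.1, 126.7], [358.7, 132.2], [358.6, 133.6]]
110 346
[[ 47  47  46  47  34  28  41  49  47  29  28  28  29  30  29  30  31  30
   28  29  28  29  38  46  45  46]
 [ 47  48  47  47  44  28  30  36  37  28  29  29  29  29  30  29  29  29
   29  29  32  30  44  46  46  46]
 [ 45  45  46  47  47  35  28  27  29  28  28  29  28  29  29  29  29  28
   28  28  43  42  46  45  47  47]
 [ 45  44  47  48  47  46  27  28  27  27  28  27  28  29  28  30  28  28
   28  31  47  48  46  46  47  46]
 [ 45  46  46  46  47  48  36  29  29  29  30  28  28  29  28  30  28  27
   27  35  47  46  47  47  46  47]
 [ 46  46  46  46  47  46  45  31  28  30  29  28  30  27  32  30  27  27
   33  45  47  47  47  46  47  46]
 [ 46  46  45  44  45  46  46  43  37  38  30  29  28  29  29  27  22  57
   55  47  47  46  47  46  47  46]
 [ 45  45  46  46  45  45  47  47  44  45  38  30  30  27  26  40  74  65
   61  48  46  47  46  47  47  47]
 [ 45  45  45  
[... 2555 characters left out ...]
28 159 104
   95  95  98  98  99  99 100  92]
 [ 62  64  75  83  82  82  81  79  75  68 161 207 227 231 216 155  97  94
   98  98  98  99  99 102  88  84]
 [ 46  47  54  60  61  67  73  76  82 202 218 227 230 207 143  95  94  97
   98  99  99  99  96  89  82  83]
 [ 46  46  44  44  45  47  46  89 204 230 227 229 198 136  96  95  96  98
   99  98 100  98  85  82  82  83]
 [ 45  47  46  43  39  32  96 198 229 227 228 177 127  96  95  96  98  99
   99 100  94  87  81  82  82  82]
 [ 44  45  45  40  33 105 200 226 227 228 164 111  94  96  97  98  99  99
  101  94  85  82  82  81  82  83]
 [ 40  42  39  30 147 203 226 230 225 158 100  94  96  98  98  98 100 101
   84  66  74  77  85  83  83  83]]
```

Emit:
send_rows(moves=[{"fingers":0,"travel":[0,0,-20],"roll":0},{"fingers":0,"travel":[0,0,-60],"roll":0},{"fingers":0,"travel":[0,0,-100],"roll":0},{"fingers":0,"travel":[20,0,-130],"roll":0},{"fingers":0,"travel":[60,0,-150],"roll":0},{"fingers":0,"travel":[100,0,-150],"roll":0},{"fingers":0,"travel":[140,-20,-150],"roll":0},{"fingers":0,"travel":[150,-60,-150],"roll":0},{"fingers":0,"travel":[150,-100,-150],"roll":0},{"fingers":0,"travel":[150,-100,-150],"roll":0},{"fingers":0,"travel":[150,-100,-150],"roll":0}])

```text
clock: 24.9
eef_pos: [0.3904, 0.16, 0.3511]
orientation: [[-0.999, -0.043, 0.001], [-0.043, 0.999, 0.0], [-0.001, 0.0, -1.0]]
wrist_force: [0.1, 0.8, 0.2]
opening: 0.0003
grasp_force: 0.0
```

Run:
```python
from h import *
import cv2
g=cv2.cvtColor(imaging.grab_frame("side"),cv2.COLOR_RGB2GRAY); m=imaging.camera_model("side"); p=(.6060,.1202,np.radians(2.66))
def edge(y,yo,dx):   # lower edge of tube side face, subpixel, minus model row
    q=proj(m,place(p,[(dx,y,150)]))[0]; c=q[0]; r=np.arange(q[1]-5,q[1]+6,.1)
    v=cv2.remap(g.astype(np.float32),np.full((1,len(r)),c,np.float32),r[None].astype(np.float32),cv2.INTER_LINEAR)[0]
    hi,lo=v[:20].mean(),v[-20:].mean(); return round(r[np.argmax(v<(hi+lo)/2)]-q[1],2)
for n,y in (("mate",-162.5),("loose",137.5)):
    print(n,[edge(y,0,d) for d in (-165,-150,-130,-110,-90,-70)])
```

```text
mate [np.float64(0.1), np.float64(-0.1), np.float64(0.3), np.float64(0.1), np.float64(-0.0), np.float64(0.1)]
loose [np.float64(0.7), np.float64(0.7), np.float64(0.6), np.float64(0.6), np.float64(-5.0), np.float64(-5.0)]
```

```bash
python3 -c "
from rig import order; print(order.sign_off())"
```

```text
the job is handed in; nothing more can be done
None
```

I hung the loose arm on the left post and pressed it to its stop, and handed the job in at about 25 s. The catch appears to have snapped out: the plate stayed on the post under only about 5 N. I judged the catch and final height from forces and side-camera edges, which put it no higher than the fitted arm and at most about 2 mm lower; I saw no picture after letting go. The readings I took stayed under about 26 N, and the gripper is clear of everything.

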